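# Stopper the dye flask and hold its label up to the reader

## Robot

A 7-joint arm with a two-finger parallel gripper is mounted at the origin on the work surface. World frame = base frame: x ahead of the robot, y to its left, z up, the work surface at z = 0. Lengths are in mm, angles in rad, forces in N, time in s.
With the tool pointing down it reaches from about 400 to 850 mm from the base axis. Payload 4.5 kg.
Tool frame: the origin (TCP) lies between the finger pads; the fingertips stand 14 mm ahead of it and the grasp point (between the pads) lies 5 mm behind it (bot.nose_length is the distance from the TCP to the fingertips, in mm); z points along the fingers, y is the direction in which the jaws open and shut (so a half turn about z gives the same grasp; the last joint's range is limited). The gripper opens to 85 mm and grips with 20 to 120 N. Pads are 22 mm wide; open, the fingers measure 114 mm over their backs; the gripper's body (76 mm by 85 mm) begins 54 mm behind the grasp point. The pads swing forward as they close: fully open they stand 13 mm farther back than shut.
Start: joints at [1.204, 0.689, -0.195, 1.565, 0.157, 0.902, -0.215], TCP at [243.877, -575.48, 245.317] pointing down, gripper open.
Joint ranges: [-3.01, 3.01], [-0.46, 2.08], [-1.47, 1.51], [0.13, 2.56], [-1, 4.14], [0.04, 2.09], [-2.66, 2.66]. Speed limits (rad/s): [2.57, 2.57, 3.14, 3.14, 3.14, 3.14, 3.14].

## Interface

Orientations are given as a rotation vector (axis times angle).
In Python, from workcell import bot, kin, sense, viewer, look_for gives the robot as it stands. Calls block until the motion is done:
- bot.reach(position, orientation): joint-space move of the TCP to a pose.
- bot.movel(position, orientation=None, max_speed=150): straight line of the TCP; orientation=None keeps the orientation; max_speed is the mean speed in mm/s.
- bot.set_joints(angles): joint-space move.
- bot.move_gripper(opening): opening from 0.0 (shut) to 1.0 (fully open); the grip force is fixed at half the most; returns when the fingers have stopped.
- bot.sleep(seconds).
- kin.ik(position, orientation): joint angles nearest the present ones, or None.
- sense(): the state.
- viewer.snapshot(name): name is "scene" or "top" or "wrist"; returns a dict with "pixels" (384x512x3 uint8, blue, green, red), "fx", "fy", "cx", "cy" (pixels), "extrinsics" (4x4, takes a point from world to camera coordinates); the wrist camera has in their place "hand_eye" (4x4, takes a point from camera to tool coordinates, whose origin is the TCP and whose axes are the flange's). Camera axes: x right, y up, looking along -z (the intrinsics and any distortion apply to the point x, -y, -z); pixel columns grow to the right and rows downward; lengths in mm; the calibration is good to about 2 mm. The wrist camera is an equidistant fisheye: a pixel r from the principal point sees the ray r / f radians off the axis. A picture is of the moment at which its call begins: read the wrist's pose just before it. There is no depth.
A pose or a line that the arm cannot do raises bot.MotionError and nothing moves.
- bot.finish_job(): hands the job in, once; it reports no verdict.
Trained networks look in a picture, given as the dict that the camera call returned (one of the last four; its "shot" number tells which), for a name from the list of things; names that differ only in an ending like _2 or _b are one class to them, and where a whole thing is asked for, a point or a joint stands for the part that bears it (a point fixed in the world has none). Each returns a list of dicts, best first, with "score" (0 to 1); they miss things now and then, are a little off and sometimes report something else, mostly with a low value. They report only what shows in the picture. A call takes as long as a camera call.
- look_for(picture, target): "point" ([row, column] in pixels, amid what is visible of it).
The state is a dict: "clock": time; "joint_pos": joint angles; "joint_vel": joint speeds; "joint_efforts": joint torques, N m; "ee_pos": TCP position; "orientation": TCP orientation; "ft_force": force on the tool from outside, world axes, zero at the start; "ft_torque": the same for the moment, N m; "grip_width": opening from 0.0 (shut) to 1.0 (fully open).
Only numpy, scipy, OpenCV 4.12 (cv2) and the standard library are available. Lean on these libraries where they do the work, as an engineer would, in place of code of your own. Each camera call takes 0.05 s, during which the arm holds its last target. There are 200 camera calls.

## Task

Set the small stopper fully home in the neck of the open flat glass flask where it stands, let it go, then lift the stoppered flask and hold it up to the label reader: right way up, label facing the reader's window squarely (lean the flask back as far as the head is tipped down), the label centred on the window and about 8 cm in front of it. Finish still holding the flask there in the air, steady, with nothing but the gripper carrying it. Do not touch the reader, and leave everything else on the bench where it is.

Things in the scene. Friction and masses are not known exactly. Their poses are not given: they have to be found in the camera images.
- flask: flat amber glass flask, about 220 g, the only open vessel, standing: body 40 mm thick (its x) and 60 mm wide (y), flat-sided from 0 to 80 mm, shoulder to 90 mm, round neck with 29 mm wide lip, top at 102 mm (116 mm with the stopper in). Origin: centre of its underside (0 on the bench); z up; -x out of the label face. Label 46 mm wide, 10 to 48 mm up; grip above it, across either pair of sides
- flask_mouth (a point): centre of the flask's mouth, at the top of its lip, 102 mm above its underside; axes as the flask's. The bore below is 21 mm across, straight, 32 mm deep
- flask_label (a point): middle of the flask's paper label, on the label face, 29 mm above the underside; axes as the flask's, so -x points straight out of the label
- flask_back (a point): middle of the plain back face away from the label, 29 mm above the underside
- stopper: the SMALL stopper, 30 g, standing head up in the tray: tapered cork shank 24 mm long, 15 mm across at its narrow end and 19 mm under the head; round black head 32 mm across, from 24 to 38 mm up. Origin: centre of the narrow end; z up. Fits the bore with 1 mm to spare each side; home, the head's underside rests on the lip. Stays in by its weight alone
- stopper_seat (a point): centre of the underside of the small stopper's head, 24 mm above its narrow end; meets flask_mouth when home
- stopper_tray: shallow metal tray fixed to the bench, 100 x 200 mm, 8 mm high rim, floor 2 mm thick; the two stoppers stand in it about 52 mm either side of its middle along its long (y) axis. Origin: centre of its underside
- reader: label reader fixed to the bench: black foot 116 x 96 mm, curved grey stem and fork, tilting grey head 84 mm wide, 68 mm high, 60 mm deep; 210 mm tall at most. Origin: centre of its underside; it looks to its -x
- reader_window (a point): centre of the reader's dark window, on the glass, about 165 mm above the bench. -x points out along the line of sight, y level along the window, z up along it. In this frame the label's middle is to be held at x = -80 mm, y = 0, z = 0, with the flask's z along the window's z and the flask's x pointing against the window's x
- reader_head (a joint): how far the reader's head is tipped down from level, rad (0 = looks level); stiff, stays where it is
- bung: the LARGER stopper: same make as the small one but head 46 mm across, shank 26 mm long tapering from 33 to 28 mm; does not fit the flask; stands on its narrow end in the tray, about 105 mm from the small one. Origin: centre of its underside, z up
- round_bottle: capped ROUND amber glass bottle with a paper label, 52 mm diameter, 108 mm tall. Origin: centre of its underside
- cement_tin: closed round metal tin, 80 mm diameter, 92 mm tall with its lid. Origin: centre of its underside
- punch_box: small blue plastic block, 52 x 44 x 40 mm, with steel stamping punches standing in it up to 63 mm. Origin: centre of its underside
- heel: a loose black shoe heel, about 60 x 58 x 42 mm. Origin: centre of its underside
- hammer: shoemaker's hammer lying on the bench, 270 mm long, 32 mm high. Origin: on the bench under the handle; x points to the head
- insole_a: stiff tan fibreboard insole lying flat, 250 x 83 x 5 mm. Origin: middle of its underside, x towards the toe
- insole_b: the other insole of the pair, same size

How it is judged (in metres and radians):
On the way, in this order (a step that is already met when the one before it is completed fails the run):
1. the small stopper sits home in the neck and is let go, the flask standing on the bench (x of stopper_seat in the frame of flask_mouth between -0.003 and 0.003 m and y of stopper_seat in the frame of flask_mouth between -0.003 and 0.003 m and z of stopper_seat in the frame of flask_mouth between -0.004 and 0.003 m and angle between the z axis of stopper and the z axis of flask, either way round below 0.15 rad and contact force between the fingers and stopper below 0.05 N and height (world z) of flask below 0.006 m and angle between flask's own z axis and vertical below 0.1 rad), for 0.2 s.
2. the stoppered flask is lifted clear of the bench in the gripper (x of stopper_seat in the frame of flask_mouth between -0.003 and 0.003 m and y of stopper_seat in the frame of flask_mouth between -0.003 and 0.003 m and z of stopper_seat in the frame of flask_mouth between -0.004 and 0.003 m and angle between the z axis of stopper and the z axis of flask, either way round below 0.15 rad and height (world z) of flask above 0.04 m and contact force between the fingers and flask above 1 N), for 0.1 s.
At the end, for the whole second after the job is handed in: Held still by the gripper alone, underside over 40 mm up: label 80 +-17 mm before the window, within 13 mm of its centre sideways and in height, facing it, flask right way up and square to it within 0.15 rad; stopper home in the neck (within 3 mm) (all of step 2 and x of flask_label in the frame of reader_window between -0.097 and -0.063 m and y of flask_label in the frame of reader_window between -0.013 and 0.013 m and z of flask_label in the frame of reader_window between -0.013 and 0.013 m and x of flask_back in the frame of reader_window below -0.098 m and angle between the x axis of flask and the x axis of reader_window, either way round below 0.15 rad and angle between the z axis of flask and the z axis of reader_window, either way round below 0.15 rad and angle between flask's own z axis and vertical below 0.75 rad and linear speed of flask below 0.03 m/s and contact force between flask and reader below 0.05 N and contact force between flask and stopper_tray below 0.05 N and contact force between flask and bung below 0.05 N and contact force between flask and round_bottle below 0.05 N and contact force between flask and cement_tin below 0.05 N and contact force between flask and punch_box below 0.05 N and contact force between flask and heel below 0.05 N and contact force between flask and hammer below 0.05 N and contact force between flask and insole_a below 0.05 N and contact force between flask and insole_b below 0.05 N); the arm keeps its last pose, push and grip.
It fails at once if the reader is struck or leant on (over 1 N) (contact force between reader and anything else above 1 N).
It fails at once if the flask is tipped over (more than 0.9 rad) (angle between flask's own z axis and vertical above 0.9 rad).
It fails at once if another thing on the bench is shifted by more than 25 mm (distance of any of bung, round_bottle, cement_tin, punch_box, heel, hammer, insole_a, insole_b from where it was at the start of the episode above 0.025 m).
It also fails if it takes over 64 s, if anything falls off the work surface, if the arm or the gripper's body presses on something with over 40 N, if the wrist force passes 120 N, or if a joint passes its speed limit or range.

## Working session

There is one attempt and no reset: what is moved stays moved. The work goes in short steps, each a Python script; the robot and the scene stay as the last script left them, time stands still between calls to the robot, and variables do not carry over. Pictures are saved under pics/ and viewed, about 8 in all and at most 12, crops included, and the job is handed in when it is done.

```bash
ls; mkdir -p pics
cat > h.py <<'E'
import numpy as np, cv2
from scipy.spatial.transform import Rotation as R
from workcell import bot,kin,sense,viewer,look_for
def ray(p,uv,s=None):
    """world origin+dir for pixel (col,row)"""
    u,v=uv; x=(u-p['cx'])/p['fx']; y=(v-p['cy'])/p['fy']
    if 'extrinsics' in p:
        d=np.array([x,-y,-1.]); E=np.array(p['extrinsics']); Rm,t=E[:3,:3],E[:3,3]
        o=-Rm.T@t; d=Rm.T@d
    else:
        th=np.hypot(x,y); k=np.sin(th)/max(th,1e-9)
        d=np.array([x*k,-y*k,-np.cos(th)]); H=np.array(p['hand_eye'])
        Rt=R.from_rotvec(s['orientation']).as_matrix()
        o=Rt@H[:3,3]+np.array(s['ee_pos']); d=Rt@H[:3,:3]@d
    return o,d/np.linalg.norm(d)
def proj(p,X,s=None):
    X=np.array(X,float)
    if 'extrinsics' in p:
        E=np.array(p['extrinsics']); c=E[:3,:3]@X+E[:3,3]
        return np.array([p['cx']-p['fx']*c[0]/c[2],p['cy']+p['fy']*c[1]/c[2]])
    H=np.array(p['hand_eye']); Rt=R.from_rotvec(s['orientation']).as_matrix()
    c=H[:3,:3].T@(Rt.T@(X-np.array(s['ee_pos']))-H[:3,3])
    r=np.hypot(c[0],c[1]); th=np.arctan2(r,-c[2])
    return np.array([p['cx']+p['fx']*th*c[0]/r,p['cy']-p['fy']*th*c[1]/r])
def atz(p,uv,z,s=None):
    o,d=ray(p,uv,s); return o+d*(z-o[2])/d[2]
E
python3 - <<'E'
from h import *
print({k:np.round(v,3) if not isinstance(v,(dict,str)) else v for k,v in sense().items()})
P={n:viewer.snapshot(n) for n in('scene','top')}
for n,p in P.items():
    cv2.imwrite(f'pics/{n}0.png',cv2.resize(p['pixels'],(800,600),interpolation=cv2.INTER_CUBIC))
    print(n,p['fx'],p['cx'],p['cy'],np.round(p['extrinsics'],3).tolist(),[k for k in p])
    for t in ['flask','flask_mouth','flask_label','stopper','stopper_tray','reader','reader_window','bung','round_bottle','cement_tin','punch_box','heel','hammer']:
        r=look_for(p,t)[:2]
        print(t,[(np.round(q['point']),round(q['score'],2),np.round(atz(p,q['point'][::-1],0))[:2]) for q in r])
E
```

```text
pics
{'clock': np.float64(0.0), 'joint_pos': array([ 1.204,  0.69 , -0.195,  1.566,  0.157,  0.903, -0.215]), 'joint_vel': array([ 0.   ,  0.   , -0.   ,  0.   ,  0.001, -0.   , -0.   ]), 'joint_efforts': array([-0.0000e+00, -5.3961e+01, -1.2660e+00, -1.5854e+01,  9.0000e-03,
        1.0000e-02, -0.0000e+00]), 'ee_pos': array([ 243.53 , -574.888,  244.465]), 'orientation': array([-3.077e+00, -6.250e-01,  1.000e-03]), 'ft_force': array([-0.589,  0.005,  0.544]), 'ft_torque': array([-0.027, -0.003, -0.042]), 'grip_width': np.float64(0.996)}
scene 361.88345203609873 259.63087103246966 185.7748023137101 [[-0.669, 0.743, -0.018, 368.177], [-0.415, -0.355, 0.838, 109.676], [0.616, 0.568, 0.546, -1406.049], [0.0, 0.0, 0.0, 1.0]] ['pixels', 'fx', 'fy', 'cx', 'cy', 'extrinsics', 'shot']
flask [(array([196., 252.]), 0.73, array([ 453., -123.])), (array([227., 315.]), 0.34, array([448., 127.]))]
flask_mouth [(array([200., 252.]), 0.8, array([ 468., -106.])), (array([128., 173.]), 0.73, array([ 287., -775.]))]
flask_label [(array([198., 251.]), 0.73, array([ 460., -118.]))]
stopper [(array([250.
[... 1321 characters left out ...]
array([ 518., -471.]))]
reader_window [(array([194., 384.]), 0.65, array([ 528., -496.])), (array([203., 169.]), 0.37, array([483., 287.]))]
bung [(array([205., 203.]), 0.46, array([478., 162.])), (array([132., 292.]), 0.29, array([ 756., -159.]))]
round_bottle [(array([138., 237.]), 0.77, array([731.,  46.]))]
cement_tin [(array([134., 292.]), 0.87, array([ 750., -157.])), (array([194., 268.]), 0.42, array([523., -70.]))]
punch_box [(array([144., 190.]), 0.8, array([705., 217.])), (array([203., 173.]), 0.69, array([482., 271.]))]
heel [(array([150., 136.]), 0.79, array([676., 415.]))]
hammer [(array([249., 176.]), 0.97, array([320., 252.])), (array([138., 238.]), 0.56, array([730.,  41.]))]
```

View pics/scene0.png

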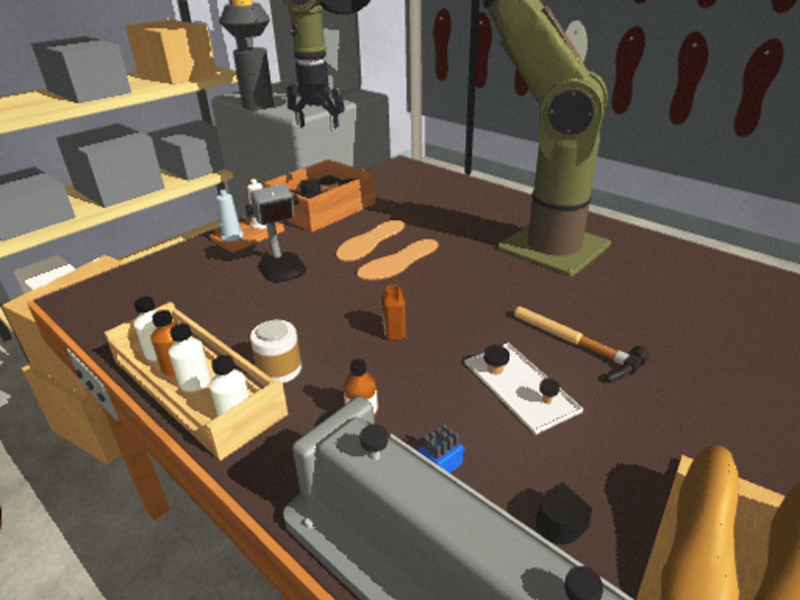

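View pics/top0.png

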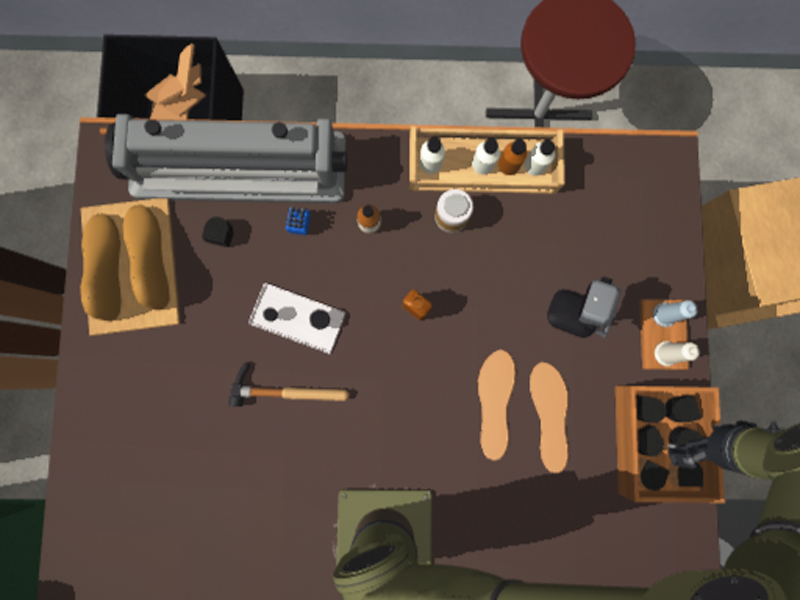

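The flask is at about (395,312) in the enlarged scene picture, with no label visible from that side. The small stopper is at (549,390), the bung at (497,360), and the reader head at (272,205) facing roughly the flask. I'll take wrist views next.

```bash
cat >> h.py <<'E'
def tri(rays):
    A=np.zeros((3,3));b=np.zeros(3)
    for o,d in rays:
        M=np.eye(3)-np.outer(d,d);A+=M;b+=M@o
    X=np.linalg.solve(A,b); return X,[np.linalg.norm((np.eye(3)-np.outer(d,d))@(X-o)) for o,d in rays]
def down(yaw): # tool z down, tool y at yaw+90
    return (R.from_euler('z',yaw)*R.from_rotvec([np.pi,0,0])).as_rotvec()
E
python3 - <<'E'
from h import *
import pickle
S=viewer.snapshot('scene');T=viewer.snapshot('top')
k=.64
for n,a,b in [('stophead',(549,387),(271,314)),('bunghead',(497,355),(320,320)),('readerhead',(272,203),(600,303))]:
    print(n,tri([ray(S,np.array(a)*k),ray(T,np.array(b)*k)]))
s=sense()
bot.reach([500,190,330],down(0)); print(sense()['clock'])
views=[]
def shot(tag):
    s=sense();p=viewer.snapshot('wrist');views.append((s,p))
    cv2.imwrite(f'pics/{tag}.png',cv2.resize(p['pixels'],(800,600),interpolation=cv2.INTER_CUBIC))
    print(tag,np.round(s['ee_pos']),np.round(p['hand_eye'],3).tolist(),p['fx'],s['clock'])
    for t in ['flask_mouth','flask_label','stopper','bung','reader_window']:
        print(t,[(np.round(q['point'],1),round(q['score'],2)) for q in look_for(p,t)[:2]])
shot('w1')
bot.reach([500,-70,330],down(0)); shot('w2')
pickle.dump(views,open('v.pkl','wb'))
E
```

```text
stophead (array([487.13884408, 263.87030301,  30.5520278 ]), [np.float64(0.5502624773859022), np.float64(0.550262477385882)])
bunghead (array([475.38300441, 152.60319475,  31.53130917]), [np.float64(0.2505836886198499), np.float64(0.2505836886197705)])
readerhead (array([ 505.85073202, -435.70125061,  166.40059924]), [np.float64(1.1770532286567066), np.float64(1.177053228656667)])
4.3583
w1 [500. 189. 330.] [[-0.0, 0.946, 0.325, 84.37], [1.0, 0.001, -0.0, 0.558], [-0.001, 0.325, -0.946, -127.793], [0.0, 0.0, 0.0, 1.0]] 297.3186396354542 4.3583
flask_mouth [(array([149.8, 422.2]), 0.86)]
flask_label [(array([148.9, 418.8]), 0.56)]
stopper [(array([160.9, 202.3]), 0.56), (array([ 40.8, 119.2]), 0.25)]
bung [(array([164.9, 276.7]), 0.59)]
reader_window [(array([164.5, 276. ]), 0.58)]
w2 [500. -68. 330.] [[-0.0, 0.946, 0.325, 84.367], [1.0, 0.001, -0.0, 0.562], [-0.001, 0.325, -0.946, -127.794], [0.0, 0.0, 0.0, 1.0]] 297.3186396354542 5.675
flask_mouth [(array([150.6, 255.5]), 0.59), (array([230.8, 360.3]), 0.47)]
flask_label [(array([147.6, 253.7]), 0.93)]
stopper [(array([162.9,  60.5]), 0.88)]
bung [(array([30. , 80.2]), 0.67), (array([170.1, 114. ]), 0.61)]
reader_window [(array([181.5, 502.4]), 0.86)]
```

View pics/w2.png

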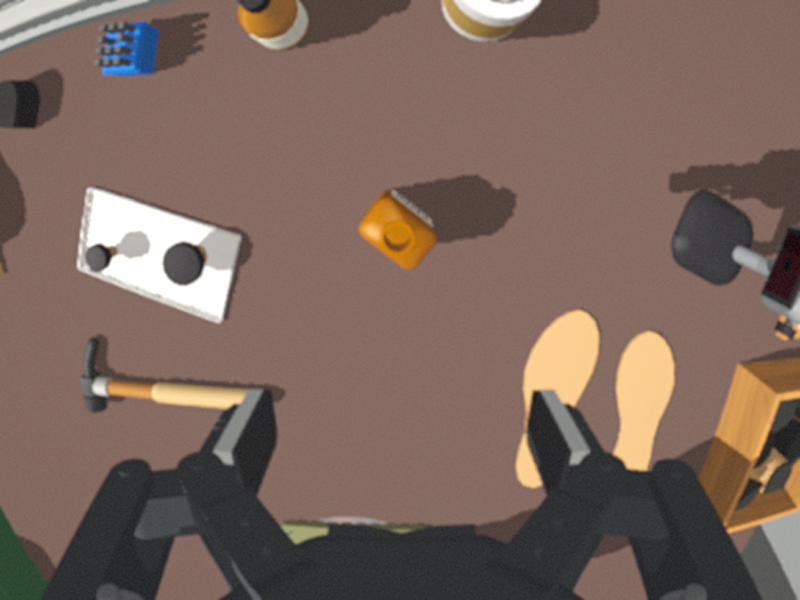

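The label shows as a white edge at (412,207) on the flask's upper-right side, so it faces +x/−y. Both stoppers are in the tray, with the small one at (97,257). The reader's dark window is at (790,268). Next are close views of the reader, the flask and the stopper.

Run:
```python
from h import *
import pickle
views=pickle.load(open('v.pkl','rb'))
def shot(tag):
    s=sense();p=viewer.snapshot('wrist');views.append((s,p))
    cv2.imwrite(f'pics/{tag}.png',p['pixels']); print(tag,np.round(s['ee_pos']),s['clock'])
    return s,p
c=np.array([500,-210,300.]) # camera
for a in (0.8,0.6,0.4,0.2):
    z=np.array([0,-np.sin(a),-np.cos(a)]); x=np.array([0,-np.cos(a),np.sin(a)])
    Rm=np.c_[x,np.cross(z,x),z]; pos=c-Rm@[84,0,-128]
    if kin.ik(pos,R.from_matrix(Rm).as_rotvec()) is not None:
        try: bot.reach(pos,R.from_matrix(Rm).as_rotvec())
        except bot.MotionError as e: print(e); continue
        print('tilt',a,pos); break
s,p=shot('r1')
print([(np.round(q['point'],1),round(q['score'],2)) for q in look_for(p,'reader_window')[:2]])
# over flask then stopper: target about under camera axis
bot.reach([430,-70,290],down(0)); s,p=shot('f1')
bot.reach([430,230,260],down(0)); s,p=shot('s1')
pickle.dump(views,open('v.pkl','wb'))
a=cv2.imread('pics/r1.png'); cv2.imwrite('pics/r1b.png',cv2.resize(a,(800,600),interpolation=cv2.INTER_CUBIC))
f=cv2.imread('pics/f1.png')[:250,130:390]; g=cv2.imread('pics/s1.png')[:250,100:440]
cv2.imwrite('pics/fs1.png',cv2.resize(np.hstack([f,g]),None,fx=800/600,fy=800/600,interpolation=cv2.INTER_CUBIC))
```

```text
tilt 0.8 [ 500.         -243.29821605  150.56362957]
r1 [ 500. -243.  150.] 7.1583
[(array([ 33. , 250.1]), 0.96)]
f1 [430. -70. 290.] 8.375
s1 [431. 228. 260.] 9.5833
```

View pics/r1b.png

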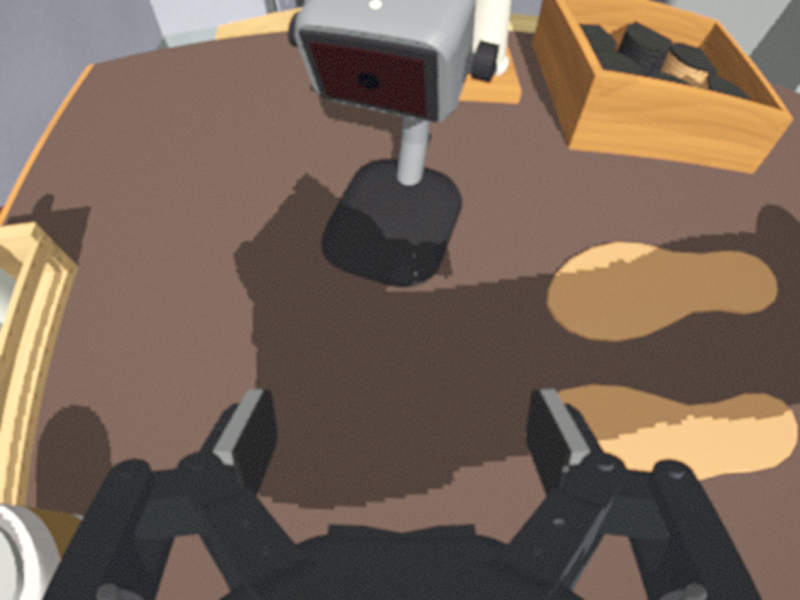

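View pics/fs1.png

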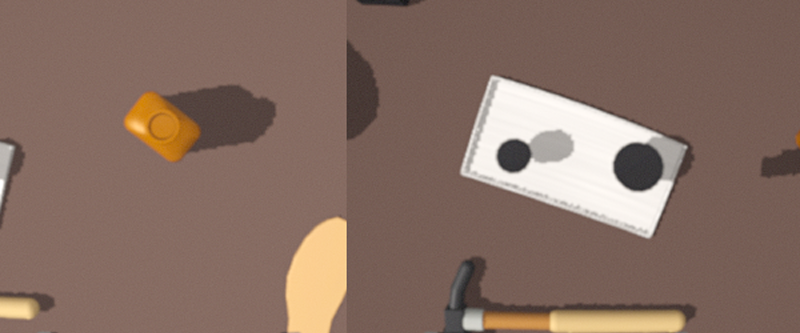

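r1b shows the window quad at roughly (312,42), (438,57), (427,116), (318,90), facing the flask. fs1 shows the flask mouth at (163,126), the small stopper at (514,155) and the bung at (638,166). I'll fit the poses, then pick the stopper.

```bash
cat > fit.py <<'E'
from h import *
def comp(mask,near):
    n,l,st,c=cv2.connectedComponentsWithStats(mask.astype(np.uint8))
    i=[k for k in range(1,n) if st[k,4]>60]; k=min(i,key=lambda k:np.hypot(*(c[k]-near))); return (l==k).astype(np.uint8),c[k]
def plane(p,s,m,z):
    ct=max(cv2.findContours(m,cv2.RETR_EXTERNAL,cv2.CHAIN_APPROX_NONE)[0],key=cv2.contourArea)[:,0]
    return np.array([atz(p,c,z,s)[:2] for c in ct],np.float32)
def flask(p,s,near,z=80):
    hsv=cv2.cvtColor(p['pixels'],cv2.COLOR_BGR2HSV)
    m,c=comp((hsv[...,1]>170)&(hsv[...,2]>90)&(hsv[...,0]<25),near)
    return cv2.minAreaRect(plane(p,s,m,z)),c
def head(p,s,near,z):
    g=p['pixels'].max(2); m,c=comp(g<70,near); return cv2.minEnclosingCircle(plane(p,s,m,z)),atz(p,c,z,s),c
E
python3 - <<'E'
from fit import *; import pickle
v=pickle.load(open('v.pkl','rb')); (s2,p2),(sr,pr),(sf,pf),(ss,ps)=v[1:]
for s,p,n in((sf,pf,(252,94)),(s2,p2,(255,148))): print('flask',flask(p,s,n))
print('mouth f1',atz(pf,(252.2,94.5),102,sf),'w2',atz(p2,(397*.64,236*.64),102,s2))
for s,p,n in((ss,ps,(225,116)),(s2,p2,(62,165)),v[0]+((202,161),)):
    print('stopper',head(p,s,n,38))
print('bung',head(ps,ss,(318,124),40))
for y in(55,-125): print(y,[kin.ik(q,down(np.radians(y))) is not None for q in([487,264,30],[515,-64,110])])
E
```

```text
flask (((514.1746215820312, -65.22021484375), (58.82060623168945, 38.96063995361328), 52.15416717529297), array([251.98135899,  94.57125676]))
flask (((516.4586791992188, -65.52887725830078), (59.55581283569336, 42.412208557128906), 51.612945556640625), array([254.4992378 , 147.97560976]))
mouth f1 [514.25178359 -66.53817465 102.        ] w2 [516.35301128 -65.46130143 102.        ]
stopper (((489.1780700683594, 263.6749572753906), 13.977418899536133), array([489.59457517, 263.93271665,  38.        ]), array([224.99038462, 116.33413462]))
stopper (((483.6011962890625, 144.00331115722656), 18.082853317260742), array([486.8397655 , 134.72848504,  38.        ]), array([125.42465753, 164.38356164]))
stopper (((490.96539306640625, 263.3424072265625), 14.143190383911133), array([490.73713666, 263.19487285,  38.        ]), array([205.05813953, 160.35658915]))
bung (((479.79644775390625, 153.770263671875), 21.627580642700195), array([480.55797407, 153.85059893,  40.        ]), array([318.446898  , 124.53522608]))
55 [True, True]
-125 [True, True]
```

Run:
```python
from fit import *; import pickle
o=down(np.radians(52)); xy=np.array([490,263.5])
bot.reach([*xy,130],o); bot.sleep(.4); s=sense(); p=viewer.snapshot('wrist')
print(np.round(s['ee_pos'],1),np.round(s['joint_pos'],2))
uv=proj(p,[*xy,38],s); c,cc,px=head(p,s,uv,38); print(uv,c,cc,px)
new=np.array(c[0]); 
if np.hypot(*(new-xy))<5 and 12<c[1]<18: xy=new
# correct for the arm's standing error
err=np.array(s['ee_pos'])-[490,263.5,130]; print('err',err)
bot.movel([*xy,30],o,120); bot.sleep(.3); s=sense(); print('low',np.round(s['ee_pos'],1),xy)
bot.move_gripper(0.0); s=sense(); print(s['grip_width'],np.round(s['ee_pos'],1),np.round(s['ft_force'],1))
q=s['ee_pos']; bot.movel([xy[0],xy[1],170],o,150); bot.sleep(.2); s=sense(); print(s['grip_width'],np.round(s['ee_pos'],1),s['clock'])
p=viewer.snapshot('wrist'); pickle.dump((s,p),open('g.pkl','wb')); cv2.imwrite('pics/g1.png',p['pixels'][150:384,100:412])
```

```text
[490.  263.7 130.5] [-0.68  0.78  0.18  1.89 -0.27  0.5  -0.98]
[255.65301015 202.49193308] ((490.5733337402344, 265.7738952636719), 16.003944396972656) [490.51237744 266.08315807  38.        ] [254.14745308 199.71224307]
err [-0.00666764  0.247826    0.54864142]
low [490.8 265.9  30.5] [490.57333374 265.77389526]
0.34996849295134214 [490.6 265.8  30.2] [-0.1  0.1  3.2]
0.3462473671354401 [490.1 265.6 169.2] 13.9583
```

View pics/g1.png

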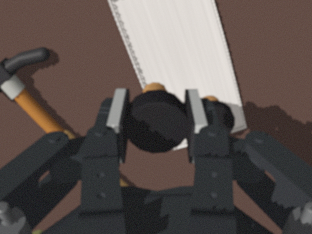

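The stopper is gripped upright between the pads, with its head at about (158,120) in the crop. Moving over the flask for a close look.

Run:
```python
from fit import *; import pickle
s,p=pickle.load(open('g.pkl','rb')); Rt=R.from_rotvec(s['orientation']).as_matrix()
print('head top expected px',proj(p,np.array(s['ee_pos'])+Rt@[0,0,-10],s))
o=down(np.radians(52)); xy=[514.5,-65.7]
bot.reach([*xy,200],o); bot.sleep(.4); s=sense(); p=viewer.snapshot('wrist'); pickle.dump((s,p),open('m.pkl','wb'))
print(np.round(s['ee_pos'],2),s['grip_width'],s['clock'])
K=6; u0,v0=np.round(proj(p,[*xy,90],s)).astype(int); x0,y0=u0-66,v0-45
im=cv2.resize(p['pixels'][y0:y0+90,x0:x0+132],None,fx=K,fy=K,interpolation=cv2.INTER_CUBIC)
for r in(14.5,10.5):
    pts=np.array([(proj(p,[xy[0]+r*np.cos(a),xy[1]+r*np.sin(a),102],s)-[x0,y0]+.5)*K for a in np.linspace(0,6.28,60)])
    cv2.polylines(im,[np.int32(pts)],True,(255,255,0),1)
c,sn=np.cos(np.radians(52)),np.sin(np.radians(52))
q=[(a*30*c-b*20*sn,a*30*sn+b*20*c) for a,b in((1,1),(1,-1),(-1,-1),(-1,1))]
for z in(0,80):
    cv2.polylines(im,[np.int32([(proj(p,[xy[0]+a,xy[1]+b,z],s)-[x0,y0]+.5)*K for a,b in q])],True,(0,255,0),1)
cv2.imwrite('pics/m1.png',im)
```

```text
head top expected px [254.91217085 277.94544701]
[514.59 -65.26 199.94] 0.3475241705073245 15.6667
```

View pics/m1.png

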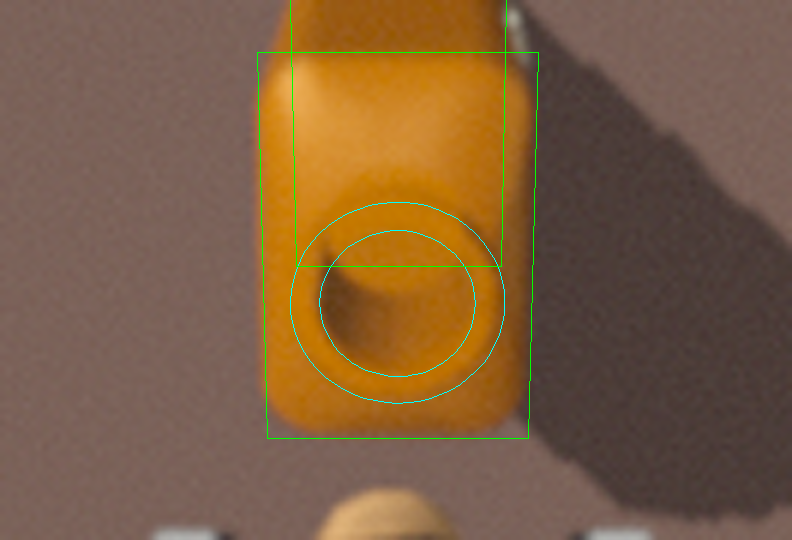

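The predicted outline fits well: the mouth is within about 0.5 mm, and the label is on the right-hand face. The shank tip at (389,490) looks slightly left of the jaw centre (402). I'll quantify that in the tool frame.

Run:
```python
from fit import *; import pickle
s,p=pickle.load(open('m.pkl','rb')); Rt=R.from_rotvec(s['orientation']).as_matrix(); e=np.array(s['ee_pos'])
u0,v0=np.round(proj(p,[514.5,-65.7,90],s)).astype(int); x0,y0=u0-66,v0-45; K=6
print(p['cx'],p['cy'],x0,y0)
def tool(c,z):
    o,d=ray(p,np.array(c)/K-.5+[x0,y0],s); o=Rt.T@(o-e); d=Rt.T@d; return np.round(o+d*(z-o[2])/d[2],2)
print('mouth',tool((395,303),98))
for c in((318,535),(460,535),(389,488)): print('shank',tool(c,28),tool(c,20))
for c in((152,535),(652,535),(218,535),(588,535)): print('pad',tool(c,14))
cv2.imwrite('pics/m2.png',cv2.resize(p['pixels'][195:300,175:335],(800,525),interpolation=cv2.INTER_CUBIC))
```

```text
256.5449978201562 192.79982268196042 190 150
mouth [-0.17 -0.15 98.  ]
shank [ 1.44 -7.49 28.  ] [ 5.67 -7.07 20.  ]
shank [ 1.45  6.48 28.  ] [ 5.67  6.19 20.  ]
shank [ 6.64 -0.49 28.  ] [10.6  -0.42 20.  ]
pad [  8.68 -21.76  14.  ]
pad [ 8.65 23.32 14.  ]
pad [  8.77 -15.76  14.  ]
pad [ 8.74 17.49 14.  ]
```

View pics/m2.png

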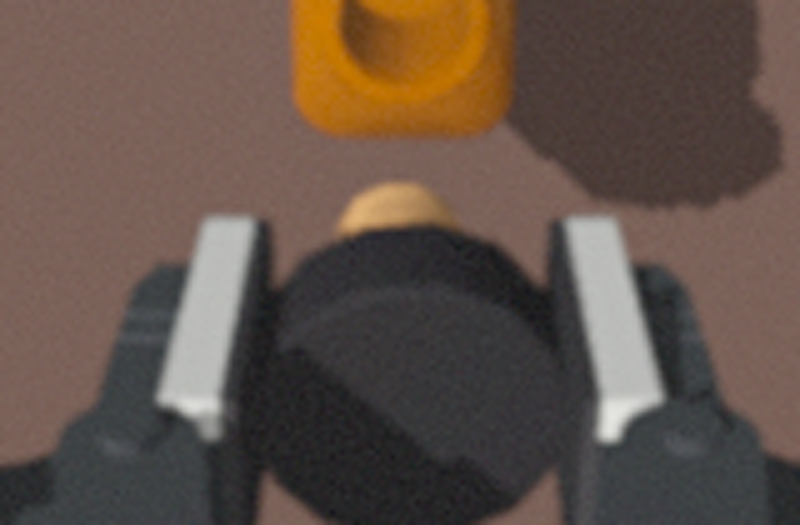

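Run:
```python
from fit import *; import pickle
o=down(np.radians(52)); s=sense(); e=np.array(s['ee_pos']); Rt=R.from_rotvec(s['orientation']).as_matrix()
f0=np.array(s['ft_force'])
xy=(e+Rt@[-0.1,0.2,0])[:2]
for z in(140,124,116,110,107.5):
    bot.movel([*xy,z],o,60); bot.sleep(.1); s=sense(); f=np.array(s['ft_force'])-f0
    print(z,np.round(s['ee_pos'],1),np.round(f,1),round(s['grip_width'],3))
    if abs(f[2])>8 or np.hypot(*f[:2])>8: print('STOP');break
else:
    bot.move_gripper(0.6); bot.sleep(.2); s=sense(); print(s['grip_width'],s['clock'])
    bot.movel([*xy,200],o,150); bot.sleep(.2); s=sense(); p=viewer.snapshot('wrist'); pickle.dump((s,p),open('m2.pkl','wb'))
    cv2.imwrite('pics/m3.png',cv2.resize(p['pixels'][120:280,150:362],None,fx=3.5,fy=3.5,interpolation=cv2.INTER_CUBIC))
    for t in('top','scene'): 
        q=viewer.snapshot(t); pickle.dump(q,open(t+'.pkl','wb'))
```

```text
140 [514.9 -65.6 140.4] [-0.3  0.1 -1.1] 0.349
124 [514.7 -65.7 123.9] [ 0.4 -0.7  0.8] 0.346
116 [514.6 -65.6 115.9] [ 0.4 -0.2  0.1] 0.349
110 [514.6 -65.4 109.9] [0.6 0.7 0.1] 0.348
107.5 [514.6 -65.6 107.5] [-0.8 -0.1 -1.2] 0.349
0.6033000496119524 19.1083
```

```bash
ls pics
```

```text
f1.png
fs1.png
g1.png
m1.png
m2.png
m3.png
r1.png
r1b.png
s1.png
scene0.png
top0.png
w1.png
w2.png
```

View pics/m3.png

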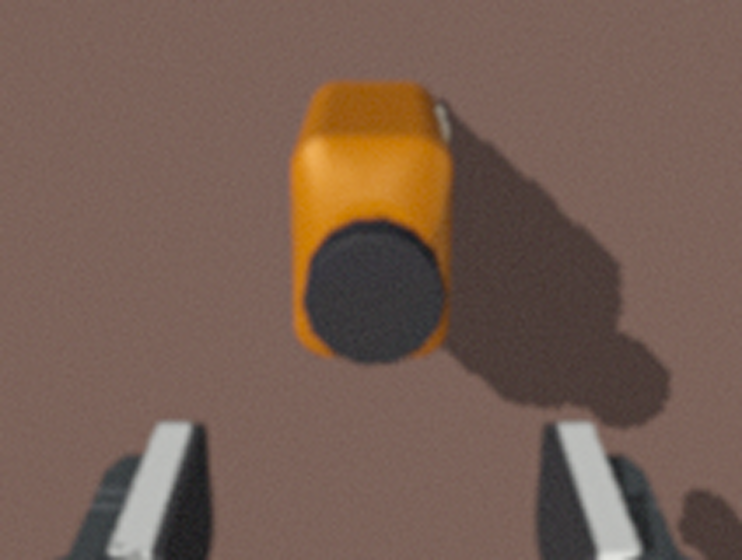

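The stopper sits on the lip with its head at about (374,290), concentric with the neck. Next I'll measure the reader window from several wrist views.

Run:
```python
from fit import *; import pickle
s,p=pickle.load(open('m2.pkl','rb')); print('stopper head',head(p,s,proj(p,[514.5,-65.7,116],s),116)[:2])
V=[]; W=np.array([505,-420,165.])
for c,a in(([440,-190,290],1.0),([575,-200,290],1.0),([505,-200,330],.9)):
    yaw=0.5*np.arctan2(W[0]-c[0],-(W[1]-c[1]))
    z=np.array([0,-np.sin(a),-np.cos(a)]); x=np.array([0,-np.cos(a),np.sin(a)])
    Rm=R.from_euler('z',yaw).as_matrix()@np.c_[x,np.cross(z,x),z]; pos=np.array(c)-Rm@[84,0,-128]
    try: bot.reach(pos,R.from_matrix(Rm).as_rotvec())
    except bot.MotionError as e: print(c,e); continue
    bot.sleep(.3); s=sense(); p=viewer.snapshot('wrist'); V.append((s,p)); r=look_for(p,'reader_window')[:1]
    print(np.round(s['ee_pos']),s['clock'],[(np.round(q['point'],1),round(q['score'],2)) for q in r],proj(p,W,s))
pickle.dump(V,open('rv.pkl','wb'))
ims=[]
for s,p in V:
    u,v=np.int32(proj(p,W,s)); u=np.clip(u,65,447);v=np.clip(v,50,334)
    ims.append(cv2.resize(p['pixels'][v-50:v+50,u-65:u+65],None,fx=3,fy=3,interpolation=cv2.INTER_CUBIC))
    print(u-65,v-50)
while len(ims)<4: ims.append(ims[0]*0)
cv2.imwrite('pics/r2.png',np.vstack([np.hstack(ims[:2]),np.hstack(ims[2:])]))
```

```text
stopper head (((516.1657104492188, -63.87959671020508), 16.222291946411133), array([516.46995378, -63.81986974, 116.        ]))
[ 449. -252.  150.] 22.1417 [(array([ 64. , 219.2]), 0.71)] [219.5585418   69.54457403]
[ 564. -262.  150.] 23.2417 [] [297.35466539  74.01497707]
[ 506. -248.  184.] 24.0333 [(array([ 75.7, 256.8]), 0.71)] [258.16326386  85.26746299]
154 19
232 24
193 35
```

View pics/r2.png

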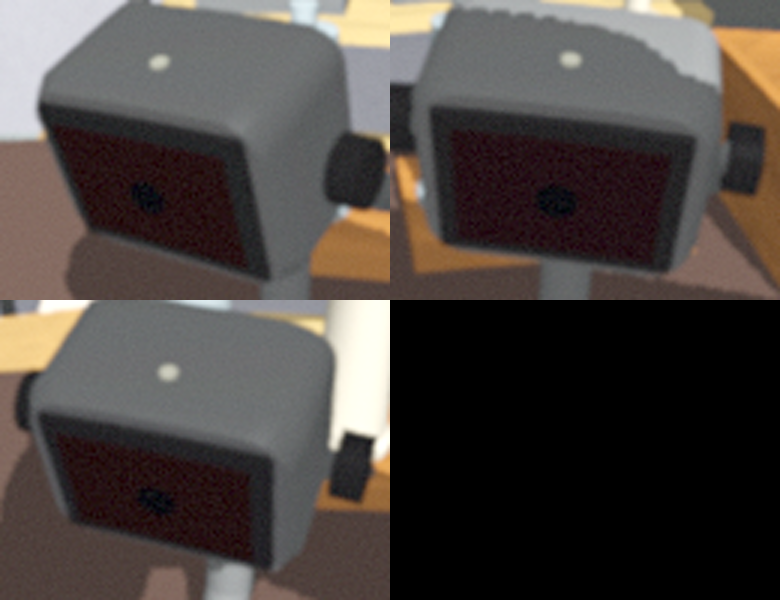

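The three crops show the window's outer frame and a dark lens at its centre: (148,197), (556,201) and (155,500). I'll triangulate the corners and the lens, then fit the plane.

```bash
cat > rd.py <<'E'
from fit import *; import pickle
V=pickle.load(open('rv.pkl','rb')); off=[(154,19),(232,24),(193,35)]; sub=[(0,0),(390,0),(0,300)]
vv=pickle.load(open('v.pkl','rb'))
O=[[(43,105),(243,138),(270,280),(90,232)],[(433,106),(694,137),(668,272),(443,242)],[(38,412),(272,460),(270,568),(72,522)]]
I=[[(55,124),(225,158),(248,266),(92,226)],[(455,130),(672,155),(654,264),(450,240)],[(57,432),(250,473),(252,560),(75,517)]]
L=[[(148,197)],[(556,201)],[(155,500)]]
R1=dict(O=[(312,42),(438,57),(427,116),(318,90)],L=[(368,80)])
def rays(Q,j,n=None):
    r=[]
    for i in range(3):
        c=(np.array(Q[i][j])-sub[i])/3-.33+off[i]; r.append(ray(V[i][1],c,V[i][0]))
    if n in R1: r.append(ray(vv[2][1],np.array(R1[n][j])*.64,vv[2][0]))
    return r
out={}
for n,Q in(('O',O),('I',I),('L',L)):
    out[n]=[]
    for j in range(len(Q[0])):
        X,e=tri(rays(Q,j,n)); out[n].append(X); print(n,j,np.round(X,1),np.round(e,1))
for n in 'OI':
    P=np.array(out[n]); c=P.mean(0); u,sv,vt=np.linalg.svd(P-c); nrm=vt[2]*np.sign(vt[2][1])
    print(n,'centre',c.round(1),'n',nrm.round(3),'flat',sv[2].round(2),'edges',[round(float(np.linalg.norm(P[i]-P[(i+1)%4])),1) for i in range(4)])
    h=(P[1]+P[2]-P[0]-P[3])/2; v=(P[0]+P[1]-P[2]-P[3])/2; h/=np.linalg.norm(h); v/=np.linalg.norm(v)
    print('horiz',h.round(3),'vert',v.round(3),'pitch vert',np.arcsin(np.hypot(*v[:2])).round(3),'pitch n',np.arcsin(-nrm[2]).round(3),'yaw n',np.degrees(np.arctan2(nrm[1],nrm[0])).round(1),'yaw h',np.degrees(np.arctan2(h[1],h[0])).round(1))
E
python3 rd.py
```

```text
O 0 [ 548.2 -414.7  182.4] [1.4 2.4 2.8 6.5]
O 1 [ 485.1 -391.5  183.7] [1.4 1.  0.1 2.4]
O 2 [ 483.  -402.3  133.2] [1.8 1.4 1.1 4.3]
O 3 [ 546.6 -426.4  132.6] [1.9 0.8 0.9 3.4]
I 0 [ 544.5 -411.3  179.1] [0.1 0.4 0.5]
I 1 [ 490.5 -393.2  178.1] [0.2 0.2 0.3]
I 2 [ 487.6 -400.4  137.8] [0.5 0.6 0.3]
I 3 [ 544.5 -424.7  134.3] [0.2 0.6 0.8]
L 0 [ 517.2 -405.9  157.3] [0.1 0.1 0.2 0.2]
O centre [ 515.7 -408.7  158. ] n [ 0.338  0.915 -0.219] flat 0.38 edges [67.3, 51.6, 68.1, 51.2]
horiz [-0.937  0.349  0.014] vert [0.036 0.22  0.975] pitch vert 0.225 pitch n 0.221 yaw n 69.7 yaw h 159.6
I centre [ 516.8 -407.4  157.3] n [ 0.344  0.909 -0.235] flat 1.79 edges [57.0, 41.0, 62.0, 46.7]
horiz [-0.934  0.357  0.021] vert [0.034 0.235 0.971] pitch vert 0.24 pitch n 0.237 yaw n 69.3 yaw h 159.1
```

```bash
cat > plan.py <<'E'
from fit import *
W=np.array([516.5,-407.5,158.5]); yn=np.radians(69.6); pt=0.226
n=np.array([np.cos(yn)*np.cos(pt),np.sin(yn)*np.cos(pt),-np.sin(pt)])
zf=np.array([np.cos(yn)*np.sin(pt),np.sin(yn)*np.sin(pt),np.cos(pt)])
RF=np.c_[n,np.cross(zf,n),zf]; OF=W+80*n-RF@[-20,0,29]      # final flask pose
y0=np.radians(142.); R0=R.from_euler('z',y0).as_matrix(); O0=np.array([514.3,-65.6,0])
def tool(side,t,sgn):
    h={'back':[1,0,0],'L':[0,1,0],'Rr':[0,-1,0]}[side]; h=np.array(h,float)
    z=-np.cos(t)*np.array([0,0,1])-np.sin(t)*h
    y=np.cross([0,0,1],h)*sgn; return np.c_[np.cross(y,z),y,z]
def pose(Rf,Of,Rt,h=66,back=0): # TCP such that grasp point (5 behind TCP) at flask height h
    Rw=Rf@Rt; return Of+Rf@[0,0,h]+Rw@[0,0,5-back],R.from_matrix(Rw).as_rotvec()
lo=np.array([-3.01,-.46,-1.47,.13,-1,.04,-2.66]);hi=np.array([3.01,2.08,1.51,2.56,4.14,2.09,2.66])
E
python3 - <<'E'
from plan import *
print(OF.round(1),RF.round(3).tolist())
for side in('back','L','Rr'):
  for t in(.3,.5,.7,.9,1.1):
    for sg in(1,-1):
      r=[]
      for Rf,Of in((R0,O0),(R0,O0+[0,0,100]),(RF,OF)):
        for b in(0,70) if Rf is R0 and Of[2]==0 else (0,):
          q=kin.ik(*pose(Rf,Of,tool(side,t,sg),back=b)); r.append(None if q is None else (round(float(min(np.min(q-lo),np.min(hi-q))),2)))
      if None not in r:
        q1=kin.ik(*pose(R0,O0,tool(side,t,sg)));q2=kin.ik(*pose(RF,OF,tool(side,t,sg)))
        print(side,t,sg,r,np.round(np.array(q2)-q1,1))
E
```

```text
[ 548.2 -322.2  107.8] [[0.34, -0.937, 0.078], [0.913, 0.349, 0.21], [-0.224, 0.0, 0.975]]
back 0.3 1 [0.31, 0.14, 0.04, 0.14] [ 0.1 -0.   0.2 -0.6 -1.5  0.5  0.7]
back 0.3 -1 [0.21, 0.21, 0.01, 0.64] [-0.8 -0.2  2.1 -0.5 -2.  -0.6  0.9]
back 0.5 1 [0.18, 0.12, 0.21, 0.28] [ 0.1 -0.   0.3 -0.7 -1.7  0.2  0.9]
back 0.5 -1 [0.21, 0.15, 0.21, 0.43] [-0.9 -0.1  2.3 -0.7 -2.3 -0.8  1.2]
L 0.3 1 [0.04, 0.17, 0.24, 0.14] [-0.4 -0.1  0.9 -0.2 -1.7  0.1  0.6]
L 0.3 -1 [0.04, 0.12, 0.07, 0.14] [-0.3 -0.2  0.7 -0.2 -1.   0.1 -0.1]
L 0.5 1 [0.04, 0.16, 0.09, 0.2] [-0.3 -0.2  0.5 -0.1 -1.5  0.1  0.3]
L 0.5 -1 [0.17, 0.16, 0.16, 0.21] [ 0.2 -0.  -0.5 -0.1 -0.1  1.  -0.8]
L 0.7 1 [0.16, 0.22, 0.14, 0.27] [-0.5 -0.3  0.8  0.1 -0.9  0.4 -0.5]
L 0.7 -1 [0.23, 0.1, 0.01, 0.21] [ 0.  -0.1 -0.2  0.1  0.1  1.  -1.1]
L 0.9 1 [0.15, 0.22, 0.12, 0.14] [-0.7 -0.3  1.   0.2 -0.9  0.9 -0.7]
L 0.9 -1 [0.12, 0.22, 0.12, 0.18] [-0.1 -0.1 -0.2  0.2 -0.1  1.3 -0.9]
L 1.1 1 [0.15, 0.06, 0.07, 0.05] [-0.8 -0.6  1.2  0.4  1.3  1.3  3.4]
L 1.1 -1 [0.15, 0.17, 0.04, 0.07] [-0.4 -0.5  0.5  0.3  1.1  1.4 -2.3]
Rr 0.3 1 [0.56, 0.52, 0.48, 0.92] [ 0.3  0.   0.4 -0.5 -0.4  0.6 -0.4]
Rr 0.3 -1 [0.42, 0.36, 0.23, 0.15] [ 0.3  0.2  0.6 -0.5 -0.3  0.8 -0.7]
Rr 0.5 1 [0.64, 0.58, 0.54, 0.61] [ 0.4  0.1  0.4 -0.6 -0.5  0.7 -0.3]
Rr 0.5 -1 [0.2, 0.35, 0.21, 0.21] [ 0.6  0.   0.2 -0.6  0.   0.7 -1. ]
Rr 0.7 1 [0.66, 0.6, 0.57, 0.3] [ 0.5  0.1  0.4 -0.8 -0.6  0.8 -0.3]
Rr 0.7 -1 [0.19, 0.21, 0.21, 0.15] [ 0.8 -0.1  0.  -0.8  0.1  0.7 -1. ]
```

Run:
```python
from plan import *; import pickle
Rt=tool('Rr',.7,1); H=67
s=sense(); e=np.array(s['ee_pos']); bot.movel([e[0],e[1],e[2]+130],None,250)
P,o=pose(R0,O0,Rt,H,110)
bot.reach(P+[0,0,90],o); bot.move_gripper(.9); bot.movel(P,o,200); bot.sleep(.3)
s=sense(); print('pre',P.round(1),np.round(s['ee_pos'],1),s['clock']); f0=np.array(s['ft_force'])
for b in(50,20,0):
    bot.movel(pose(R0,O0,Rt,H,b)[0],o,100); s=sense(); f=np.array(s['ft_force'])-f0; print(b,f.round(1))
    if np.linalg.norm(f)>10: raise SystemExit('contact')
bot.sleep(.2); s=sense(); print('at',pose(R0,O0,Rt,H)[0].round(1),np.round(s['ee_pos'],1))
bot.move_gripper(0.0); s=sense(); print('grip',s['grip_width'],np.round(s['ee_pos'],1),s['clock'],(np.array(s['ft_force'])-f0).round(1))
P=pose(R0,O0,Rt,H)[0]
bot.movel(P+[0,0,15],o,40); bot.movel(P+[0,0,100],o,90); bot.sleep(.3); s=sense()
print('up',s['grip_width'],np.round(s['ee_pos'],1),s['clock'],(np.array(s['ft_force'])-f0).round(1))
pics=[viewer.snapshot(t)['pixels'] for t in('wrist','scene')]
a=cv2.resize(pics[0],(400,300)); sc=cv2.resize(pics[1][80:260,180:420],(400,300),interpolation=cv2.INTER_CUBIC)
cv2.imwrite('pics/l1.png',np.hstack([a,sc]))
```

```text
pre [555.9 -12.3 147.3] [556.5 -12.3 148.3] 27.0667
50 [ 1.   0.7 -0.5]
20 [ 0.4  0.2 -0.1]
0 [ 0.4  0.4 -0.7]
at [512.3 -68.1  63.2] [513.  -67.6  63.5]
grip 0.4578754167897017 [512.4 -68.   63.4] 29.2333 [0.4 2.  2.1]
up 0.4607854119266112 [512.1 -68.1 162.9] 31.15 [ 0.4  0.8 -3.1]
```

View pics/l1.png

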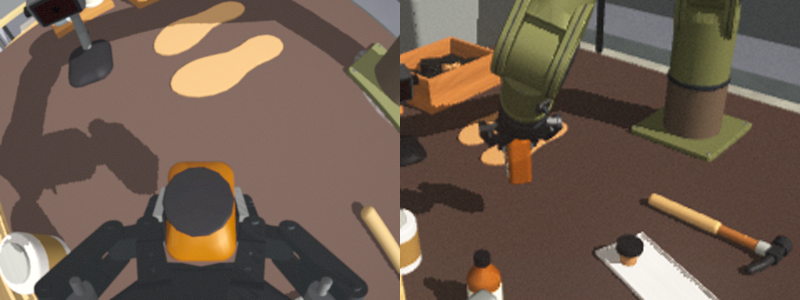

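The flask is lifted with its stopper in (head at (198,200) in the wrist half), and it hangs upright in the scene half. Now moving it to the reader.

Run:
```python
from plan import *; import pickle
Rt=tool('Rr',.7,1); H=67
P,o=pose(RF,OF,Rt,H); pre=P+60*n
s=sense(); print('from',np.round(s['ee_pos']),'to',P.round(1))
try: bot.movel(pre,o,90)
except bot.MotionError as e: 
    print('movel',e); bot.reach(pre+[0,0,20],o)
bot.sleep(.2); bot.movel(P,o,50); bot.sleep(.6); s=sense()
print(np.round(s['ee_pos'],1),np.round(R.from_rotvec(s['orientation']).inv().as_matrix()@R.from_rotvec(o).as_matrix()-np.eye(3),3).tolist(),s['grip_width'],s['clock'],np.round(s['ft_force'],1))
D={t:viewer.snapshot(t) for t in('wrist','scene','top')}; pickle.dump((s,D),open('end.pkl','wb'))
a=cv2.resize(D['wrist']['pixels'],(420,315)); im=[a]
for t,hw in(('scene',70),('top',70)):
    p=D[t]; u,v=np.int32((proj(p,W)+proj(p,OF+RF@[0,0,50]))/2); u=max(u,hw);v=max(v,hw)
    c=p['pixels'][v-hw:v+hw,u-hw:u+hw]; im.append(cv2.resize(c,(315,315),interpolation=cv2.INTER_CUBIC)); print(t,u-hw,v-hw)
cv2.imwrite('pics/e1.png',cv2.resize(np.hstack(im),(800,240)))
```

```text
from [512. -68. 163.] to [ 550.1 -307.9  169.4]
[ 550.1 -307.9  169.4] [[-0.0, 0.0, -0.0], [-0.0, -0.0, -0.0], [0.0, 0.0, -0.0]] 0.46443290210691524 35.7083 [-0.2 -0.1 -2.6]
scene 111 71
top 289 115
```

View pics/e1.png

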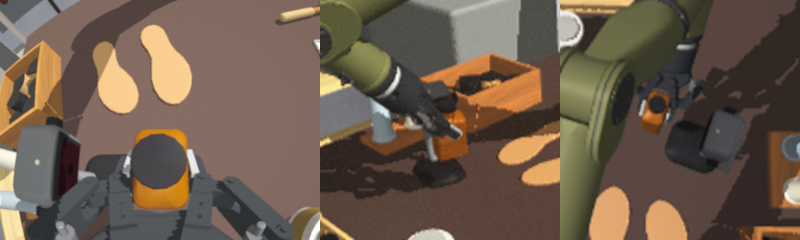

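The last picture shows the stoppered flask in front of the window with its label face parallel to it. One numeric check remains before I hand in.

Run:
```python
from plan import *; import pickle
s,D=pickle.load(open('end.pkl','rb')); p=D['wrist']
hsv=cv2.cvtColor(p['pixels'],cv2.COLOR_BGR2HSV); m,c=comp((hsv[...,1]>170)&(hsv[...,2]>60)&(hsv[...,0]<25),(258,265))
ys,xs=np.nonzero(m); print('orange u',xs.min(),xs.max(),'v',ys.min(),ys.max())
B=np.array([proj(p,OF+RF@[a,b,z],s) for a in(-20,20) for b in(-30,30) for z in(0,80)]); print('pred u',B[:,0].min(),B[:,0].max(),'v',B[:,1].min(),B[:,1].max())
print('window pred wrist',proj(p,W,s))
for t in('wrist','scene','top'):
    p2=viewer.snapshot(t); a=[s] if t=='wrist' else []
    for nm,X in(('reader_window',W),('flask',OF+RF@[0,0,40]),('stopper',OF+RF@[0,0,110])):
        print(t,nm,[(np.round(q['point'][::-1]),round(q['score'],2)) for q in look_for(p2,nm)[:1]],'pred',proj(p2,X,*a).round())
s=sense(); print(np.abs(s['joint_vel']).max(),s['clock'])
```

```text
orange u 213 301 v 260 333
pred u 211.89547031066888 302.39079271998077 v 204.0842916568715 331.80646307234497
window pred wrist [108.70194864 269.73434184]
wrist reader_window [(array([ 72., 263.]), 0.73)] pred [109. 270.]
wrist flask [(array([265., 310.]), 0.94)] pred [257. 275.]
wrist stopper [(array([252., 258.]), 0.94)] pred [257. 257.]
scene reader_window [(array([182., 125.]), 0.43)] pred [177. 135.]
scene flask [(array([187., 151.]), 0.56)] pred [186. 150.]
scene stopper [(array([187., 133.]), 0.52)] pred [185. 132.]
top reader_window [(array([382., 194.]), 0.56)] pred [374. 191.]
top flask [(array([342., 188.]), 0.61)] pred [344. 181.]
top stopper [(array([343., 181.]), 0.67)] pred [345. 175.]
0.0017430250299520105 36.4583
```

```bash
python3 -c "
from workcell import bot,sense
bot.finish_job(); s=sense(); print(s['clock'],s['grip_width'],s['ee_pos'])"
```

```text
the job is handed in; nothing more can be done
the job is handed in; nothing more can be done
```

I set the small stopper home in the flask, let it go, then lifted the stoppered flask and held it up to the reader window. I handed the job in at about 36.5 s; no verdict is reported.

**Stopper:** It went in with about 1 N of resistance at most, and the picture after release showed its head on the lip, centred on the neck. A fit of the head's outline came out about 2.5 mm from the mouth. I put that down to the head's side showing in the slanted view, and did not check it another way.

**Final pose:** The target was 80 mm out from the window, with the flask leaned back 0.226 rad. The tool was on target to 0.1 mm and still, with about 2.6 N of load and a steady grip. In the wrist view the flask's outline matched the prediction to about 2 pixels across, and in the scene view the network's flask position was within 1 pixel of it.

**What disagreed:**
- **Window height:** four wrist views of the lens at the window's centre agreed to 0.2 mm and put it at about 157–158 mm, against "about 165 mm" in the description. I used 158.5 mm; the difference is inside the 13 mm tolerance.
- **Network checks:** they were up to 7 pixels off for the flask and stopper from above. For the window they were 9 to 37 pixels off, apparently because they picked the middle of the whole head. By eye, the window in the wrist picture was within about 5 pixels of where I predicted it.

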